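Sweep the wax offcuts off the trimming board into the catch tray

ROBOT

A 6-joint arm with a two-finger parallel gripper is mounted at the origin on the work surface. World frame = base frame: x ahead of the robot, y to its left, z up, the work surface at z = 0. Lengths are in m, angles in rad, forces in N, time in s.
With the tool pointing down it reaches from about 0.35 to 0.95 m from the base axis. Payload 17.4 kg.
Tool frame: the origin (TCP) lies midway between the tips of the shut fingers; the grasp point (between the pads) lies 19 mm behind it (grasp_offset is the z of the grasp point in the tool frame, in m); z points along the fingers, y is the line along which they close (so a half turn about z gives the same grasp; the last joint's range is limited). The gripper opens to 93 mm and grips with 3 to 60 N. Pads are 15 mm wide; open, the fingers measure 128 mm over their backs; the gripper's body (75 mm by 188 mm) begins 65 mm behind the grasp point.
Start: joints at [1.218, 0.116, 1.442, -0, 1.584, -0.038], TCP at [0.209, 0.642, 0.219] pointing down, gripper open.
Joint ranges: [-2.83, 2.83], [-0.83, 2.19], [0.07, 2.5], [-1.14, 4.28], [0.01, 3], [-2.97, 2.97]. Speed limits (rad/s): [1.89, 1.89, 2.22, 3.14, 3.14, 3.14].

INTERFACE

Orientations are given as a rotation vector (axis times angle).
In Python, from station import sense, grab_frame, sign_off, grasp_offset gives the robot as it stands. The module is installed in compiled form; this text tells all that it offers.
- The arm moves only by the tool servo_tool, never from a script. Its argument "plan" is a list of rows, each an object of numbers: "dx", "dy", "dz": the shift along the world's x, y, z in cm; "twist": the turn about the world's z in rad; "fingers": the closure, from 0 (fully open) to 1 (shut). A call has 1 to 10 rows; each row is the pose to reach, as a shift and turn from the pose commanded when the call began; what a row does not reach only later rows make up. A row lasts 1/10 s, in which the tool goes at most 50 mm and 8.59 degrees, less where a joint would pass 70% of its speed; a pose out of reach is approached as far as the arm can. A call with a gripper value outside its range is refused whole. The fingers move at their own pace and stop on an object; the grip force is fixed at half the most. Time passes only in rows, so rows that repeat a pose let the fingers close. It gives the time, the measured TCP pose, the force, the opening and the grip force at its end, in the units of the state.
- sense(): the state, without advancing time (a new reading comes with each control period).
- grab_frame(name): name is "scene" or "side" or "wrist"; returns a dict with "frame" (480x640x3 uint8, red, green, blue), "fov_y" (degrees; the focal length in pixels is half the picture's height over the tangent of half this angle, whatever the lens; pixels are square), "cx", "cy" (the principal point, pixels), "rvec" (rotation vector, rad) and "tvec" (3), from world to camera coordinates, as OpenCV has them; the wrist camera has in their place "tool_from_camera" (4x4, takes a point from camera to tool coordinates, whose origin is the TCP and whose axes are the flange's). Camera axes: x right, y down, z forward; pixel columns grow to the right and rows downward; lengths in m; the calibration is good to about 2 mm. A picture is of the moment at which its call begins: read the wrist's pose just before it. There is no depth.
- sign_off(): hands the job in; it is judged then, once.
The state is a dict: "time_s": time; "joint_pos": joint angles; "qd": joint speeds; "tau": joint torques, N m; "position": TCP position; "eef_rot": TCP orientation; "ft_force": force on the tool from outside, world axes, zero at the start; "ft_torque": the same for the moment, N m; "opening": opening from 0.0 (shut) to 1.0 (fully open); "grasp_force": force on a finger pad.
Only numpy, scipy, OpenCV 4.12 (cv2) and the standard library are available. Lean on these libraries where they do the work, as an engineer would, in place of code of your own. Each camera call takes 0.05 s, during which the arm holds its last target. There are 200 camera calls.

TASK

Sweep the three wax offcuts (the plain runner bar, the round sprue button and the staple-shaped runner) across the wooden trimming board and over its edge into the shallow metal catch tray that stands against one end of the board. Push them along with the fingertips, do not pick them up. Leave the good wax ring, the wax pendant and everything else on the bench where they are.

Things in the scene. Friction and masses are not known exactly. Their poses are not given: they have to be found in the camera images.
- board: Fixed wooden board, 240 (own x) by 280 (own y) mm, flat top 24 mm above the bench, no lip. Origin: centre of its underside. Yaw within 0.15 rad. The tray stands at one y end (own y = +140 or -140 mm), the rack at the other. Offcuts and ring each start in their own strip (own x about -84, -28, 28, 84 mm; own y within +-60 mm): the straight way along own y from an offcut to the tray is free.
- tray: Fixed open catch tray of plain aluminium, 240 (own x) by 90 (own y) by 20 mm high, walls and floor 3 mm; its rim is 4 mm below the board's top and its long side stands 2 mm from the board's end. Same yaw as the board. Origin: centre of its underside, on the bench.
- tray_in (a point): Centre of the tray's inner floor, 3 mm above the bench; axes as the tray's. The inside measures 234 (x) by 84 (y) mm.
- rack: Fixed mould rack at the other end of the board: wooden base 240 (own x) by 90 (own y) by 12 mm with five rubber mould blocks standing on it, up to 47 mm above the bench. Same yaw as the board. Origin: centre of its underside.
- runner: Wax offcut, loose, about 10 to 20 g: a plain straight bar 46 (own x) by 18 (own y) by 14 mm high, lying on the board within 0.5 rad of parallel to the board's own x. Origin: centre of its underside.
- button: Wax offcut, loose, about 10 to 20 g: a round sprue button, a disc of diameter 32 mm and 10 mm thick, with a thin neck (diameter about 11 mm) rising from its middle to 24 mm. Origin: centre of its underside.
- staple: Wax offcut, loose, about 10 to 20 g: a staple-shaped (shallow U) runner 44 (own x) by 22 (own y) by 14 mm high: a bar with two 14 mm wide prongs at its ends that point to own +y. It lies on the board with own x within 0.5 rad of the board's own x. Origin: centre of its underside.
- ring: Good wax ring, loose, lying flat on the board: outer diameter 26, hole 20, height 8 mm. Stays where it is. Origin: centre of its underside.
- pendant: Good wax pendant, loose, a disc of diameter 20 and height 7 mm with a small tab at own +y, lying on the board 38 to 45 mm from the ring, in the same strip. Stays where it is. Origin: centre of its underside.
- mould_a: Loose rubber mould block lying on the bench beyond the board, 75 x 55 x 28 mm. Stays. Origin: centre of its underside.
- mould_b: Loose rubber mould block standing on the bench beyond the board, 28 x 80 x 50 mm. Stays. Origin: centre of its underside.
- mould_c: Loose rubber mould block on the right of the bench, 70 x 60 x 30 mm. Stays. Origin: centre of its underside.
- cup: Loose black plastic cup on the left of the bench, diameter 72, height 85 mm. Stays. Origin: centre of its underside.
- bottle: Loose clear bottle with a green cap, diameter 60, height 190 mm, on the left towards the far side. Stays. Origin: centre of its underside.
- bin: Loose open white plastic bin, 90 x 90 x 50 mm, on the right towards the far side. Stays. Origin: centre of its underside.
Mind the look-alikes: they are no part of the job. What is shaped like the button but red is not meant. Leave any black look-alike of the staple alone.

How it is judged:
At the end, for the whole second after the job is handed in: All three offcuts lie at rest (under 30 mm/s) inside the catch tray: their origins within 117 mm (tray x) and 43 mm (tray y) of the tray's inner centre and less than 32 mm above its inner floor. The ring, pendant, moulds, cup, bottle and bin are within 20 mm of where they started (x of runner in the frame of tray_in between -0.117 and 0.117 m and y of runner in the frame of tray_in between -0.043 and 0.043 m and z of each of runner, button, staple in the frame of tray_in below 0.032 m and linear speed of each of runner, button, staple below 0.03 m/s and x of button in the frame of tray_in between -0.117 and 0.117 m and y of button in the frame of tray_in between -0.043 and 0.043 m and x of staple in the frame of tray_in between -0.117 and 0.117 m and y of staple in the frame of tray_in between -0.043 and 0.043 m and distance of each of ring, pendant, mould_a, mould_b, mould_c, cup, bottle, bin from where it was at the start of the episode below 0.02 m); the robot touches nothing.
It fails at once if an offcut is lifted (its origin more than 28 mm above the board's top) (height (world z) of any of runner, button, staple above 0.052 m).
It fails at once if the ring, the pendant or another bystander is moved by more than 20 mm (distance of any of ring, pendant, mould_a, mould_b, mould_c, cup, bottle, bin from where it was at the start of the episode above 0.02 m).
It also fails if it takes over 58 s, if anything falls off the work surface, if the arm or the gripper's body presses on something with over 40 N, if the wrist force passes 120 N, or if a joint passes its speed limit or range.

## Working session

There is one attempt and no reset: what is moved stays moved. The work goes in short steps, Python scripts to look and compute and a tool call to move; the robot and the scene stay as the last step left them, time stands still between calls to the robot, and variables do not carry over. Pictures are saved under pics/ and viewed, at most 10 in all, crops included, and the job is handed in when it is done.

Besides the shell and the picture viewer there is one more tool, called after "Request:" in YAML: its name, and indented under it one key for each argument. servo_tool: Moves the arm, as the interface text tells. Its arguments: {"type":"object","properties":{"plan":{"type":"array"}},"required":["plan"]}

```bash
mkdir -p pics
cat > h.py <<'E'
import numpy as np, cv2
from station import sense, grab_frame, sign_off, grasp_offset
def ray(f,u,v,z):
    R=cv2.Rodrigues(np.array(f["rvec"],float))[0]; t=np.array(f["tvec"],float).ravel()
    F=240/np.tan(np.radians(f["fov_y"])/2)
    d=R.T@np.array([(u-f["cx"])/F,(v-f["cy"])/F,1]); c=-R.T@t
    return c+d*(z-c[2])/d[2]
def proj(f,p):
    F=240/np.tan(np.radians(f["fov_y"])/2)
    K=np.array([[F,0,f["cx"]],[0,F,f["cy"]],[0,0,1.]])
    return cv2.projectPoints(np.array(p,float).reshape(-1,3),np.array(f["rvec"],float),np.array(f["tvec"],float),K,None)[0].reshape(-1,2)
def save(n,im): cv2.imwrite("pics/"+n+".png",cv2.cvtColor(im,cv2.COLOR_RGB2BGR))
E
python3 - <<'E'
from h import *
import pickle
print(sense())
for n in("scene","side"):
    f=grab_frame(n); save(n,f["frame"]); pickle.dump(f,open(n+".pkl","wb")); print({k:v for k,v in f.items() if k!="frame"})
E
```

```text
{'time_s': 0.0, 'joint_pos': array([ 1.21818311e+00,  1.16491955e-01,  1.44228207e+00, -1.76326825e-05,
        1.58397953e+00, -3.77837538e-02]), 'qd': array([ 1.06293035e-03, -2.12499802e-03,  5.10344286e-04,  6.11503526e-05,
        1.29924582e-03,  4.45335912e-04]), 'tau': array([-7.32848457e-04, -7.21273756e+01, -6.22598076e+01,  7.79898930e-02,
        2.38797156e-02, -1.45443892e-04]), 'position': array([0.20894891, 0.64162953, 0.21789072]), 'eef_rot': array([-4.92460805e-01, -3.10254371e+00,  1.79415583e-03]), 'ft_force': array([-0.20330229,  0.87514188, -0.25672434]), 'ft_torque': array([0.02172545, 0.00069071, 0.0162771 ]), 'grasp_force': 0.0, 'opening': 1.0000310779685266}
{'fov_y': 55.021993529316966, 'cx': 332.3394491045362, 'cy': 238.35987271414987, 'rvec': array([ 2.2317336 ,  1.11140752, -0.38496523]), 'tvec': array([-0.38229144, -0.33041505,  1.3873975 ])}
{'fov_y': 50.25178521512916, 'cx': 314.6974423152901, 'cy': 239.02664850444083, 'rvec': array([ 2.19114934, -0.7539901 ,  0.36385071]), 'tvec': array([-0.49897545,  0.27758763,  0.85673084])}
```

View pics/scene.png

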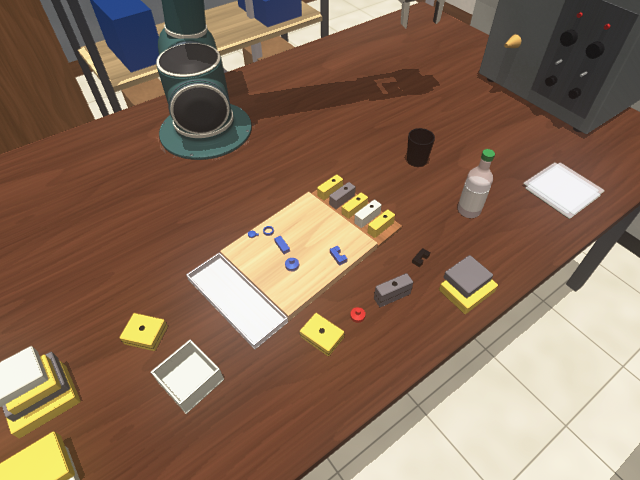

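View pics/side.png

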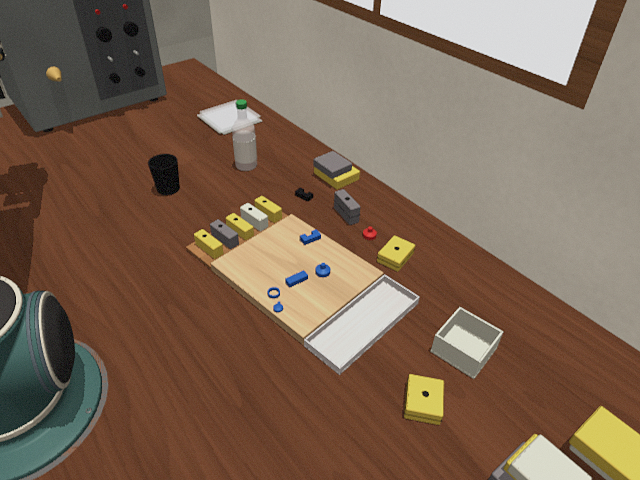

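The scene view shows the board with the tray at its lower left (about 237,300) and the rack at its upper right (about 358,205). There are five blue wax pieces:
- pendant (252,234)
- ring (268,230)
- runner bar (282,244)
- button (292,264)
- staple (338,255)

The red button look-alike (358,314) and the black staple look-alike (421,257) lie off the board and aren't part of the job. The blue button and blue staple on the board match the descriptions. Next I'll measure everything and make one enlarged crop.

Run:
```python
from h import *
import pickle
for n in("scene","side"):
    f=pickle.load(open(n+".pkl","rb")); im=f["frame"]; hsv=cv2.cvtColor(im,cv2.COLOR_RGB2HSV)
    b=cv2.inRange(hsv,(105,120,40),(130,255,255))
    m=cv2.inRange(hsv,(8,40,150),(24,160,255))
    roi=np.zeros_like(m); 
    if n=="scene": roi[185:325,215:390]=255
    else: roi[205:345,205:390]=255
    m&=roi; b&=roi
    m=cv2.morphologyEx(m|b,cv2.MORPH_CLOSE,np.ones((7,7))); m=cv2.morphologyEx(m,cv2.MORPH_OPEN,np.ones((9,9)))
    c=max(cv2.findContours(m,0,2)[0],key=cv2.contourArea)
    P=np.array([ray(f,*p[0],.024)[:2] for p in c])
    r=cv2.minAreaRect((P*1000).astype(np.float32)); print(n,"board",r)
    for c in cv2.findContours(b,0,1)[0]:
        if cv2.contourArea(c)<8: continue
        px=c.reshape(-1,2).mean(0)
        Q=np.array([ray(f,*p[0],.031)[:2] for p in c])*1000
        print(px.round(),cv2.minAreaRect(Q.astype(np.float32)))
    x=(225,185) if n=="scene" else (215,215)
    save(n+"_crop",cv2.resize(im[x[1]:x[1]+120,x[0]:x[0]+160],None,fx=5,fy=5,interpolation=cv2.INTER_CUBIC))
```

```text
scene board ((556.4124755859375, 4.6497650146484375), (250.04595947265625, 379.4335021972656), 7.540890693664551)
[291. 263.] ((590.7501220703125, -86.12455749511719), (26.873937606811523, 28.045862197875977), 55.515907287597656)
[338. 254.] ((632.5003051757812, 14.618207931518555), (20.10405158996582, 41.451942443847656), 83.9172592163086)
[281. 243.] ((529.5303344726562, -72.02693176269531), (15.60297679901123, 42.8109245300293), 85.82071685791016)
[252. 234.] ((464.6403503417969, -112.63650512695312), (19.175853729248047, 16.207651138305664), 11.333283424377441)
side board ((552.3428955078125, -33.537353515625), (240.55857849121094, 302.52288818359375), 7.510909080505371)
[278. 307.] ((457.0247802734375, -111.88109588623047), (23.040836334228516, 15.433335304260254), 55.012760162353516)
[273. 292.] ((471.1918029785156, -76.36620330810547), (24.61973762512207, 21.8979434967041), 54.59354019165039)
[296. 278.] ((530.7833862304688, -72.57437133789062), (23.32547950744629, 48.94089889526367), 84.83123779296875)
[323. 270.] ((589.5191040039062, -85.1976089477539), (38.73484420776367, 27.262468338012695), 51.481571197509766)
[310. 237.] ((633.4266967773438, 12.897382736206055), (29.92579460144043, 47.10935974121094), 83.21424865722656)
```

View pics/scene_crop.png

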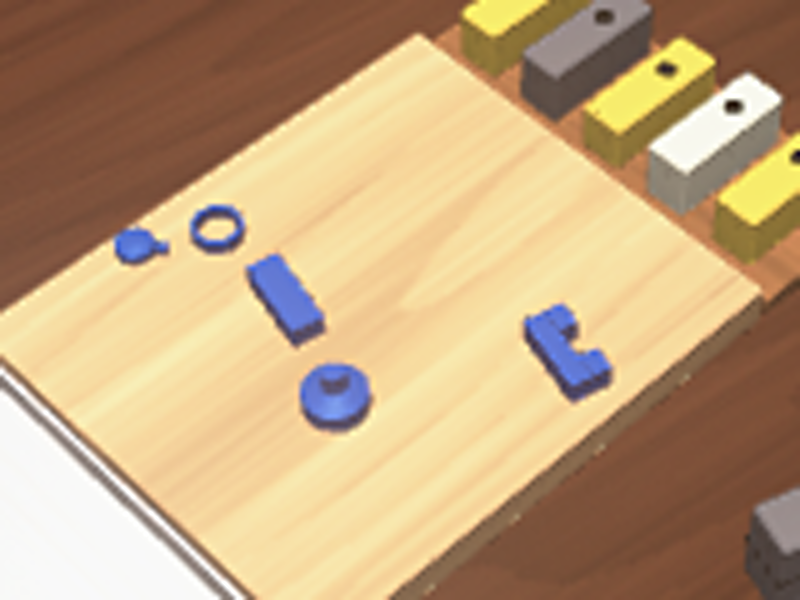

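The crop confirms the three blue offcuts on the board: runner (285,300), button (335,397) and staple (568,352, prongs pointing away from the tray). The ring (217,228) and pendant (138,245) share the leftmost strip. Next I'll find the tray-end edge and work out the push waypoints.

```bash
cat > geo.py <<'E'
from h import *
a=np.radians(7.5); ex=np.array([np.cos(a),np.sin(a)]); ey=np.array([-ex[1],ex[0]])
E
python3 - <<'E'
from geo import *
import pickle
f=pickle.load(open("scene.pkl","rb"));s=pickle.load(open("side.pkl","rb"))
B=lambda p:np.array([p[:2]@ex,p[:2]@ey]).round(4)
for uv in((225,257),(274,305),(309,192),(377,244)): print("scene",uv,B(ray(f,*uv,.024)))
for uv in((306,338),(383,275),(290,216)): print("side",uv,B(ray(s,*uv,.024)))
for uv in((188,276),(257,346),(287,320)): print("tray rim",B(ray(f,*uv,.02)))
for n,p in dict(runner=(.530,-.0723),button=(.590,-.0857),staple=(.633,.0135),ring=(.471,-.076),pend=(.46,-.112)).items(): print(n,B(np.array(p)))
for n,uv in dict(cup=(420,162),bottle=(470,212)).items(): print(n,ray(f,*uv,0))
E
```

```text
scene (225, 257) [ 0.4526 -0.2558]
scene (274, 305) [ 0.6278 -0.258 ]
scene (309, 192) [0.4327 0.0242]
scene (377, 244) [0.6697 0.0213]
side (306, 338) [ 0.4268 -0.2585]
side (383, 275) [ 0.656  -0.2572]
side (290, 216) [0.6546 0.0213]
tray rim [ 0.4354 -0.3446]
tray rim [ 0.6743 -0.3419]
tray rim [ 0.672  -0.2608]
runner [ 0.516  -0.1409]
button [ 0.5738 -0.162 ]
staple [ 0.6293 -0.0692]
ring [ 0.4571 -0.1368]
pend [ 0.4414 -0.1711]
cup [0.49531168 0.41467809 0.        ]
bottle [0.71096096 0.38286751 0.        ]
```

Request:
servo_tool:
  plan:
    - {"dx": 2.1, "dy": -2.9, "dz": 0, "twist": -0.056, "fingers": 0.82}
    - {"dx": 4.2, "dy": -5.8, "dz": 0, "twist": -0.112, "fingers": 0.82}
    - {"dx": 6.3, "dy": -8.7, "dz": 0, "twist": -0.168, "fingers": 0.82}
    - {"dx": 8.4, "dy": -11.6, "dz": 0, "twist": -0.224, "fingers": 0.82}
    - {"dx": 10.5, "dy": -14.5, "dz": 0, "twist": -0.28, "fingers": 0.82}
    - {"dx": 12.6, "dy": -17.4, "dz": 0, "twist": -0.336, "fingers": 0.82}
    - {"dx": 14.7, "dy": -20.3, "dz": 0, "twist": -0.392, "fingers": 0.82}
    - {"dx": 16.8, "dy": -23.2, "dz": 0, "twist": -0.448, "fingers": 0.82}
    - {"dx": 18.9, "dy": -26.1, "dz": 0, "twist": -0.504, "fingers": 0.82}
    - {"dx": 21, "dy": -29, "dz": 0, "twist": -0.56, "fingers": 0.82}

```text
time_s: 1.1
position: [0.4195, 0.3505, 0.2184]
eef_rot: [-1.334, -2.844, 0.0]
ft_force: [1.1, 0.9, 0.1]
opening: 0.205
grasp_force: 0.0
```

Request:
servo_tool:
  plan:
    - {"dx": 2.1, "dy": -3, "dz": 0, "twist": -0.056, "fingers": 0.82}
    - {"dx": 4.2, "dy": -6, "dz": 0, "twist": -0.112, "fingers": 0.82}
    - {"dx": 6.3, "dy": -9, "dz": 0, "twist": -0.168, "fingers": 0.82}
    - {"dx": 8.4, "dy": -12, "dz": 0, "twist": -0.224, "fingers": 0.82}
    - {"dx": 10.5, "dy": -15, "dz": 0, "twist": -0.28, "fingers": 0.82}
    - {"dx": 12.6, "dy": -18, "dz": 0, "twist": -0.336, "fingers": 0.82}
    - {"dx": 14.7, "dy": -21, "dz": 0, "twist": -0.392, "fingers": 0.82}
    - {"dx": 16.8, "dy": -24, "dz": 0, "twist": -0.448, "fingers": 0.82}
    - {"dx": 18.9, "dy": -27, "dz": 0, "twist": -0.504, "fingers": 0.82}
    - {"dx": 20.9, "dy": -29.5, "dz": 0, "twist": -0.565, "fingers": 0.82}

```text
time_s: 2.1
position: [0.6286, 0.0551, 0.2183]
eef_rot: [-2.075, -2.359, 0.001]
ft_force: [0.2, -0.4, 0.1]
opening: 0.181
grasp_force: 0.0
```

Request:
servo_tool:
  plan:
    - {"dz": -2, "fingers": 0.82}
    - {"dz": -4, "fingers": 0.82}
    - {"dz": -6, "fingers": 0.82}
    - {"dz": -8, "fingers": 0.82}
    - {"dz": -10, "fingers": 0.82}
    - {"dz": -10, "fingers": 0.82}
    - {"dz": -10, "fingers": 0.82}

```text
schema error: expected keys dx, dy, dz, twist, fingers
```

Request:
servo_tool:
  plan:
    - {"dx": 0, "dy": 0, "dz": -3, "twist": 0, "fingers": 0.82}
    - {"dx": 0, "dy": 0, "dz": -6, "twist": 0, "fingers": 0.82}
    - {"dx": 0, "dy": 0, "dz": -9, "twist": 0, "fingers": 0.82}
    - {"dx": 0, "dy": 0, "dz": -12, "twist": 0, "fingers": 0.82}
    - {"dx": 0, "dy": 0, "dz": -14, "twist": 0, "fingers": 0.82}
    - {"dx": 0, "dy": 0, "dz": -16, "twist": 0, "fingers": 0.82}
    - {"dx": 0, "dy": 0, "dz": -17, "twist": 0, "fingers": 0.82}
    - {"dx": 0, "dy": 0, "dz": -18, "twist": 0, "fingers": 0.82}
    - {"dx": 0, "dy": 0, "dz": -18.8, "twist": 0, "fingers": 0.82}
    - {"dx": 0, "dy": 0, "dz": -18.8, "twist": 0, "fingers": 0.82}

```text
time_s: 3.1
position: [0.6277, 0.0568, 0.0299]
eef_rot: [-2.071, -2.362, 0.001]
ft_force: [0.3, -0.1, 0.5]
opening: 0.179
grasp_force: 0.0
```

Run:
```python
from geo import *
f=grab_frame("side"); save("low",cv2.resize(f["frame"][150:390,160:480],None,fx=2.5,fy=2.5))
```

```text
(no output)
```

View pics/low.png

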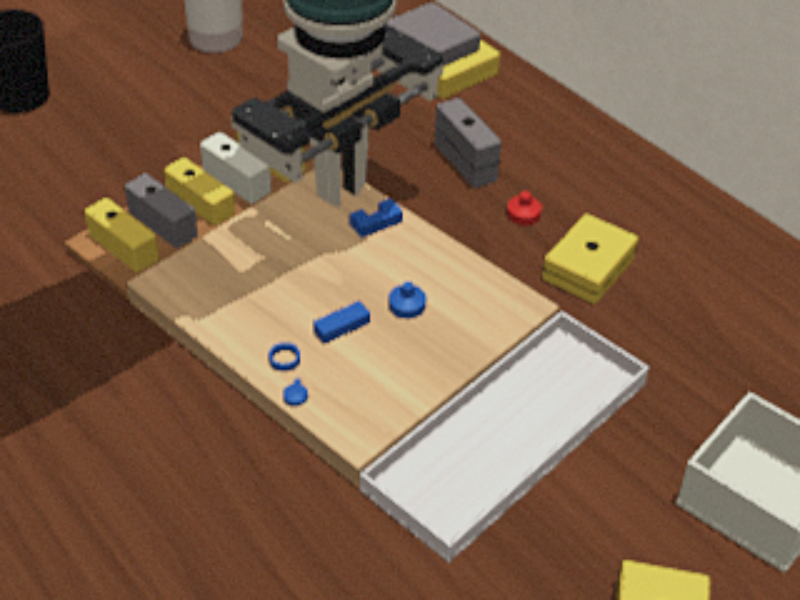

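The side crop shows both fingertips (328,200 and 355,185) behind the staple (377,218) and in line with it, clear of the rack. Now I'll push it.

Request:
servo_tool:
  plan:
    - {"dx": 0.1, "dy": -0.8, "dz": 0, "twist": 0, "fingers": 0.82}
    - {"dx": 0.2, "dy": -1.6, "dz": 0, "twist": 0, "fingers": 0.82}
    - {"dx": 0.3, "dy": -2.4, "dz": 0, "twist": 0, "fingers": 0.82}
    - {"dx": 0.4, "dy": -3.2, "dz": 0, "twist": 0, "fingers": 0.82}
    - {"dx": 0.5, "dy": -4, "dz": 0, "twist": 0, "fingers": 0.82}
    - {"dx": 0.6, "dy": -4.8, "dz": 0, "twist": 0, "fingers": 0.82}
    - {"dx": 0.7, "dy": -5.6, "dz": 0, "twist": 0, "fingers": 0.82}
    - {"dx": 0.8, "dy": -6.4, "dz": 0, "twist": 0, "fingers": 0.82}
    - {"dx": 0.9, "dy": -7.2, "dz": 0, "twist": 0, "fingers": 0.82}
    - {"dx": 1.0, "dy": -8, "dz": 0, "twist": 0, "fingers": 0.82}

```text
time_s: 4.15
position: [0.6381, -0.0238, 0.0306]
eef_rot: [-2.071, -2.362, 0.0]
ft_force: [-0.9, 0.4, 0.4]
opening: 0.175
grasp_force: 0.1
```

Request:
servo_tool:
  plan:
    - {"dx": 0.1, "dy": -0.8, "dz": 0, "twist": 0, "fingers": 0.82}
    - {"dx": 0.2, "dy": -1.6, "dz": 0, "twist": 0, "fingers": 0.82}
    - {"dx": 0.3, "dy": -2.4, "dz": 0, "twist": 0, "fingers": 0.82}
    - {"dx": 0.4, "dy": -3.2, "dz": 0, "twist": 0, "fingers": 0.82}
    - {"dx": 0.5, "dy": -4, "dz": 0, "twist": 0, "fingers": 0.82}
    - {"dx": 0.6, "dy": -4.8, "dz": 0, "twist": 0, "fingers": 0.82}
    - {"dx": 0.7, "dy": -5.6, "dz": 0, "twist": 0, "fingers": 0.82}
    - {"dx": 0.8, "dy": -6.4, "dz": 0, "twist": 0, "fingers": 0.82}
    - {"dx": 0.9, "dy": -7.2, "dz": 0, "twist": 0, "fingers": 0.82}
    - {"dx": 1.0, "dy": -8, "dz": 0, "twist": 0, "fingers": 0.82}

```text
time_s: 5.15
position: [0.6481, -0.1038, 0.0307]
eef_rot: [2.071, 2.362, 0.0]
ft_force: [-0.2, 0.3, 0.3]
opening: 0.185
grasp_force: 0.0
```

Run:
```python
from geo import *
p=sense()["position"];print(p, p[:2]@ex,p[:2]@ey)
f=grab_frame("side"); save("low2",cv2.resize(f["frame"][150:390,160:480],None,fx=2.5,fy=2.5))
```

```text
[ 0.64808393 -0.10383083  0.03067126] 0.6289868389530234 -0.18753447292923164
```

View pics/low2.png

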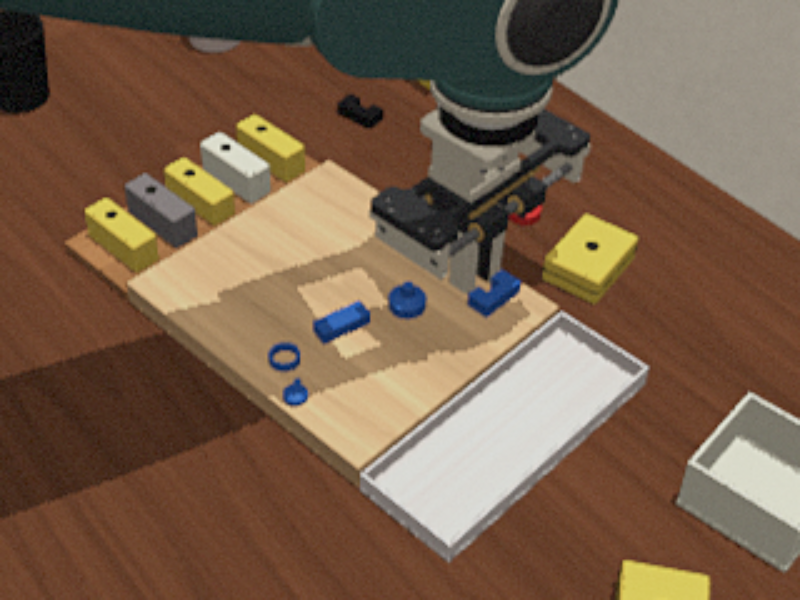

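The staple (494,292) is riding squarely ahead of the fingers. I'll finish the push over the edge and then lift.

Request:
servo_tool:
  plan:
    - {"dx": 0.1, "dy": -0.8, "dz": 0, "twist": 0, "fingers": 0.82}
    - {"dx": 0.2, "dy": -1.6, "dz": 0, "twist": 0, "fingers": 0.82}
    - {"dx": 0.3, "dy": -2.4, "dz": 0, "twist": 0, "fingers": 0.82}
    - {"dx": 0.4, "dy": -3.2, "dz": 0, "twist": 0, "fingers": 0.82}
    - {"dx": 0.5, "dy": -4, "dz": 0, "twist": 0, "fingers": 0.82}
    - {"dx": 0.6, "dy": -4.8, "dz": 0, "twist": 0, "fingers": 0.82}
    - {"dx": 0.7, "dy": -5.6, "dz": 0, "twist": 0, "fingers": 0.82}
    - {"dx": 0.8, "dy": -6.4, "dz": 0, "twist": 0, "fingers": 0.82}
    - {"dx": 0.9, "dy": -7.2, "dz": 0, "twist": 0, "fingers": 0.82}
    - {"dx": 1.0, "dy": -7.8, "dz": 0, "twist": 0, "fingers": 0.82}

```text
time_s: 6.2
position: [0.6581, -0.1819, 0.0306]
eef_rot: [-2.072, -2.362, 0.0]
ft_force: [0.1, -0.2, -0.5]
opening: 0.178
grasp_force: 0.0
```

Request:
servo_tool:
  plan:
    - {"dx": 0, "dy": 0, "dz": 0, "twist": 0, "fingers": 0.82}
    - {"dx": 0, "dy": 0.5, "dz": 1, "twist": 0, "fingers": 0.82}
    - {"dx": 0, "dy": 1, "dz": 3, "twist": 0, "fingers": 0.82}
    - {"dx": 0, "dy": 1, "dz": 5, "twist": 0, "fingers": 0.82}
    - {"dx": 0, "dy": 1, "dz": 6, "twist": 0, "fingers": 0.82}

```text
time_s: 6.7
position: [0.6587, -0.1706, 0.0934]
eef_rot: [2.069, 2.361, 0.002]
ft_force: [0.4, -0.5, -0.9]
opening: 0.182
grasp_force: 0.0
```

Run:
```python
from geo import *
p=sense()["position"];print(p, p[:2]@ex,p[:2]@ey)
f=grab_frame("side"); save("low3",cv2.resize(f["frame"][150:390,160:480],None,fx=2.5,fy=2.5))
for n,q in dict(button=(.5738,-.162+.045),runner=(.516,-.1409+.042)).items():
    w=q[0]*ex+q[1]*ey; print(n,w,(w-p[:2])*100)
```

```text
[ 0.65870358 -0.17057158  0.0933907 ] 0.630804222518747 -0.255090391718617
button [ 0.58416263 -0.04110312] [-7.45409565 12.94684652]
runner [ 0.52449459 -0.03070238] [-13.42089936  13.98692032]
```

View pics/low3.png

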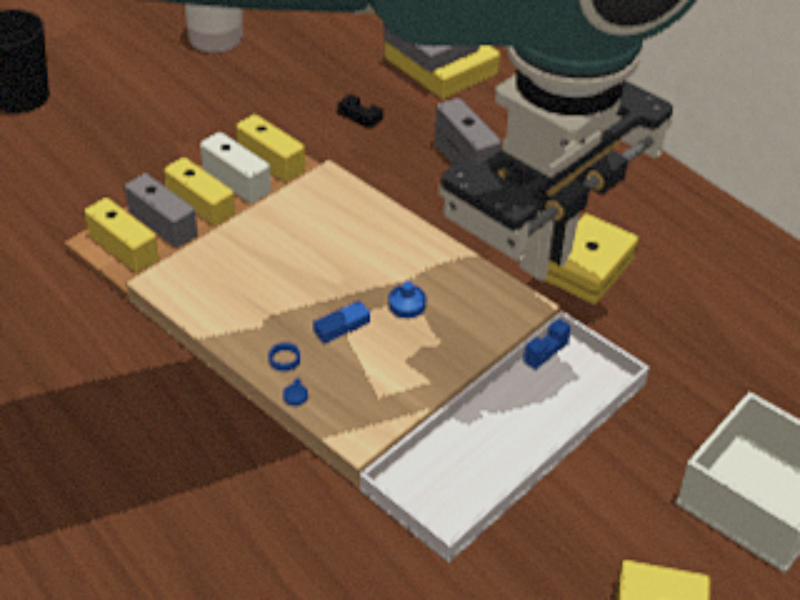

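The staple has dropped into the tray (547,343). The button is next.

Request:
servo_tool:
  plan:
    - {"dx": -1.9, "dy": 3.2, "dz": 0, "twist": 0, "fingers": 0.82}
    - {"dx": -3.8, "dy": 6.5, "dz": 0, "twist": 0, "fingers": 0.82}
    - {"dx": -5.6, "dy": 9.7, "dz": 0, "twist": 0, "fingers": 0.82}
    - {"dx": -7.5, "dy": 12.9, "dz": 0, "twist": 0, "fingers": 0.82}
    - {"dx": -7.5, "dy": 12.9, "dz": 0, "twist": 0, "fingers": 0.82}
    - {"dx": -7.5, "dy": 12.9, "dz": -2, "twist": 0, "fingers": 0.82}
    - {"dx": -7.5, "dy": 12.9, "dz": -4, "twist": 0, "fingers": 0.82}
    - {"dx": -7.5, "dy": 12.9, "dz": -5.5, "twist": 0, "fingers": 0.82}
    - {"dx": -7.5, "dy": 12.9, "dz": -6.2, "twist": 0, "fingers": 0.82}
    - {"dx": -7.5, "dy": 12.9, "dz": -6.2, "twist": 0, "fingers": 0.82}

```text
time_s: 7.75
position: [0.5826, -0.0423, 0.0276]
eef_rot: [-2.071, -2.361, 0.002]
ft_force: [0.3, 1.2, 0.3]
opening: 0.177
grasp_force: 0.0
```

Run:
```python
from geo import *
p=sense()["position"];print(p, p[:2]@ex,p[:2]@ey)
```

```text
[ 0.582636   -0.04230366  0.02761686] 0.5721297302438162 -0.1179910085074811
```

Request:
servo_tool:
  plan:
    - {"dx": 0.1, "dy": -0.8, "dz": 0, "twist": 0, "fingers": 0.82}
    - {"dx": 0.2, "dy": -1.6, "dz": 0, "twist": 0, "fingers": 0.82}
    - {"dx": 0.3, "dy": -2.4, "dz": 0, "twist": 0, "fingers": 0.82}
    - {"dx": 0.4, "dy": -3.2, "dz": 0, "twist": 0, "fingers": 0.82}
    - {"dx": 0.5, "dy": -4, "dz": 0, "twist": 0, "fingers": 0.82}
    - {"dx": 0.6, "dy": -4.8, "dz": 0, "twist": 0, "fingers": 0.82}
    - {"dx": 0.7, "dy": -5.6, "dz": 0, "twist": 0, "fingers": 0.82}
    - {"dx": 0.8, "dy": -6.4, "dz": 0, "twist": 0, "fingers": 0.82}
    - {"dx": 0.9, "dy": -7.2, "dz": 0, "twist": 0, "fingers": 0.82}
    - {"dx": 1.0, "dy": -8, "dz": 0, "twist": 0, "fingers": 0.82}

```text
time_s: 8.75
position: [0.5931, -0.1228, 0.0287]
eef_rot: [2.071, 2.362, 0.0]
ft_force: [0.1, -0.2, -0.3]
opening: 0.186
grasp_force: 0.1
```

```bash
cat > see.py <<'E'
from geo import *
p=sense()["position"];print(p, p[:2]@ex,p[:2]@ey)
for n,R in(("scene",(190,350,180,395)),("side",(200,380,200,425))):
    f=grab_frame(n); hsv=cv2.cvtColor(f["frame"],cv2.COLOR_RGB2HSV); b=cv2.inRange(hsv,(105,120,40),(130,255,255))
    for c in cv2.findContours(b,0,1)[0]:
        q=c.reshape(-1,2).mean(0)
        if cv2.contourArea(c)>8 and R[2]<q[0]<R[3] and R[0]<q[1]<R[1]:
            w=ray(f,*q,.031);v=ray(f,*q,.01); print(n,q.round(),"board",(w[:2]@ex).round(3),(w[:2]@ey).round(3),"tray",(v[:2]@ex).round(3),(v[:2]@ey).round(3))
E
python3 see.py
```

```text
[ 0.59309362 -0.12284704  0.02865551] 0.5719848631865428 -0.19921031958482213
scene [274. 313.] board 0.646 -0.272 tray 0.635 -0.266
scene [267. 305.] board 0.622 -0.271 tray 0.611 -0.264
side [278. 307.] board 0.437 -0.171 tray 0.449 -0.157
side [273. 292.] board 0.457 -0.137 tray 0.47 -0.122
side [378. 287.] board 0.617 -0.276 tray 0.634 -0.264
side [343. 285.] board 0.57 -0.223 tray 0.586 -0.21
side [296. 278.] board 0.517 -0.141 tray 0.531 -0.127
```

Request:
servo_tool:
  plan:
    - {"dx": 0.1, "dy": -0.8, "dz": 0, "twist": 0, "fingers": 0.82}
    - {"dx": 0.2, "dy": -1.6, "dz": 0, "twist": 0, "fingers": 0.82}
    - {"dx": 0.3, "dy": -2.4, "dz": 0, "twist": 0, "fingers": 0.82}
    - {"dx": 0.4, "dy": -3.2, "dz": 0, "twist": 0, "fingers": 0.82}
    - {"dx": 0.5, "dy": -4, "dz": 0, "twist": 0, "fingers": 0.82}
    - {"dx": 0.6, "dy": -4.8, "dz": 0, "twist": 0, "fingers": 0.82}
    - {"dx": 0.7, "dy": -5.6, "dz": 0, "twist": 0, "fingers": 0.82}
    - {"dx": 0.8, "dy": -6.4, "dz": 0, "twist": 0, "fingers": 0.82}
    - {"dx": 0.9, "dy": -7.2, "dz": 0, "twist": 0, "fingers": 0.82}
    - {"dx": 0.9, "dy": -7.6, "dz": 0, "twist": 0, "fingers": 0.82}

```text
time_s: 9.85
position: [0.6021, -0.199, 0.0286]
eef_rot: [2.072, 2.362, 0.0]
ft_force: [1.3, 1.3, 1.7]
opening: 0.183
grasp_force: 0.7
```

Request:
servo_tool:
  plan:
    - {"dx": 0, "dy": 0, "dz": 0, "twist": 0, "fingers": 0.82}
    - {"dx": 0, "dy": 0.5, "dz": 1, "twist": 0, "fingers": 0.82}
    - {"dx": 0, "dy": 1, "dz": 3, "twist": 0, "fingers": 0.82}
    - {"dx": 0, "dy": 1, "dz": 5, "twist": 0, "fingers": 0.82}
    - {"dx": 0, "dy": 1, "dz": 6, "twist": 0, "fingers": 0.82}

```text
time_s: 10.35
position: [0.6026, -0.1877, 0.0912]
eef_rot: [2.069, 2.361, 0.001]
ft_force: [-0.2, -0.5, -0.9]
opening: 0.182
grasp_force: 0.0
```

```bash
python3 see.py;python3 - <<'E'
from geo import *
p=sense()["position"]
w=.516*ex-.099*ey; print(w,(w-p[:2])*100)
E
```

```text
[ 0.60264389 -0.1876748   0.09123791] 0.5729917070148319 -0.26473002666561735
scene [274. 312.] board 0.644 -0.272 tray 0.633 -0.265
scene [246. 300.] board 0.582 -0.295 tray 0.569 -0.289
scene [282. 241.] board 0.512 -0.136 tray 0.498 -0.126
side [278. 307.] board 0.437 -0.171 tray 0.449 -0.157
side [367. 307.] board 0.56 -0.293 tray 0.576 -0.282
side [273. 292.] board 0.457 -0.137 tray 0.47 -0.122
side [378. 287.] board 0.617 -0.275 tray 0.634 -0.264
side [296. 278.] board 0.516 -0.142 tray 0.531 -0.127
[ 0.52450764 -0.03080153] [-7.81929029 15.71969045]
```

Request:
servo_tool:
  plan:
    - {"dx": -1.9, "dy": 3.9, "dz": 0, "twist": 0, "fingers": 0.82}
    - {"dx": -3.9, "dy": 7.8, "dz": 0, "twist": 0, "fingers": 0.82}
    - {"dx": -5.9, "dy": 11.8, "dz": 0, "twist": 0, "fingers": 0.82}
    - {"dx": -7.8, "dy": 15.7, "dz": 0, "twist": 0, "fingers": 0.82}
    - {"dx": -7.8, "dy": 15.7, "dz": 0, "twist": 0, "fingers": 0.82}
    - {"dx": -7.8, "dy": 15.7, "dz": -2, "twist": 0, "fingers": 0.82}
    - {"dx": -7.8, "dy": 15.7, "dz": -4, "twist": 0, "fingers": 0.82}
    - {"dx": -7.8, "dy": 15.7, "dz": -5.3, "twist": 0, "fingers": 0.82}
    - {"dx": -7.8, "dy": 15.7, "dz": -6, "twist": 0, "fingers": 0.82}
    - {"dx": -7.8, "dy": 15.7, "dz": -6, "twist": 0, "fingers": 0.82}

```text
time_s: 11.45
position: [0.5236, -0.0313, 0.0276]
eef_rot: [-2.071, -2.361, 0.002]
ft_force: [0.6, -0.1, -0.2]
opening: 0.182
grasp_force: 0.0
```

Request:
servo_tool:
  plan:
    - {"dx": 0.1, "dy": -0.9, "dz": 0, "twist": 0, "fingers": 0.82}
    - {"dx": 0.2, "dy": -1.8, "dz": 0, "twist": 0, "fingers": 0.82}
    - {"dx": 0.4, "dy": -2.7, "dz": 0, "twist": 0, "fingers": 0.82}
    - {"dx": 0.5, "dy": -3.6, "dz": 0, "twist": 0, "fingers": 0.82}
    - {"dx": 0.6, "dy": -4.5, "dz": 0, "twist": 0, "fingers": 0.82}
    - {"dx": 0.7, "dy": -5.4, "dz": 0, "twist": 0, "fingers": 0.82}
    - {"dx": 0.8, "dy": -6.3, "dz": 0, "twist": 0, "fingers": 0.82}
    - {"dx": 1, "dy": -7.2, "dz": 0, "twist": 0, "fingers": 0.82}
    - {"dx": 1.1, "dy": -8, "dz": 0, "twist": 0, "fingers": 0.82}
    - {"dx": 1.2, "dy": -8.8, "dz": 0, "twist": 0, "fingers": 0.82}

```text
time_s: 12.45
position: [0.5361, -0.1198, 0.0286]
eef_rot: [-2.071, -2.362, 0.0]
ft_force: [-0.8, 0.5, -0.8]
opening: 0.178
grasp_force: 0.1
```

```bash
python3 see.py
```

```text
[ 0.53610165 -0.11984776  0.02862256] 0.5158719563016633 -0.1887977492439255
scene [274. 313.] board 0.646 -0.272 tray 0.635 -0.266
scene [267. 305.] board 0.622 -0.271 tray 0.611 -0.264
scene [246. 300.] board 0.58 -0.294 tray 0.568 -0.288
side [278. 307.] board 0.437 -0.171 tray 0.449 -0.157
side [367. 307.] board 0.56 -0.293 tray 0.576 -0.282
side [273. 292.] board 0.457 -0.137 tray 0.47 -0.122
side [320. 295.] board 0.518 -0.207 tray 0.533 -0.194
side [378. 287.] board 0.617 -0.276 tray 0.634 -0.264
```

Request:
servo_tool:
  plan:
    - {"dx": 0.1, "dy": -0.9, "dz": 0, "twist": 0, "fingers": 0.82}
    - {"dx": 0.2, "dy": -1.8, "dz": 0, "twist": 0, "fingers": 0.82}
    - {"dx": 0.4, "dy": -2.7, "dz": 0, "twist": 0, "fingers": 0.82}
    - {"dx": 0.5, "dy": -3.6, "dz": 0, "twist": 0, "fingers": 0.82}
    - {"dx": 0.6, "dy": -4.5, "dz": 0, "twist": 0, "fingers": 0.82}
    - {"dx": 0.7, "dy": -5.4, "dz": 0, "twist": 0, "fingers": 0.82}
    - {"dx": 0.8, "dy": -6.3, "dz": 0, "twist": 0, "fingers": 0.82}
    - {"dx": 1, "dy": -7.2, "dz": 0, "twist": 0, "fingers": 0.82}
    - {"dx": 1.1, "dy": -8, "dz": 0, "twist": 0, "fingers": 0.82}
    - {"dx": 1.2, "dy": -8.7, "dz": 0, "twist": 0, "fingers": 0.82}

```text
time_s: 13.55
position: [0.5481, -0.2069, 0.0286]
eef_rot: [-2.071, -2.362, 0.0]
ft_force: [0.6, 0.4, -0.0]
opening: 0.182
grasp_force: 0.0
```

Request:
servo_tool:
  plan:
    - {"dx": 0, "dy": 0, "dz": 0, "twist": 0, "fingers": 0.82}
    - {"dx": 0, "dy": 0.5, "dz": 1, "twist": 0, "fingers": 0.82}
    - {"dx": -1, "dy": 2, "dz": 3, "twist": 0, "fingers": 0.82}
    - {"dx": -2, "dy": 5, "dz": 6, "twist": 0, "fingers": 0.82}
    - {"dx": -3, "dy": 9, "dz": 10, "twist": 0, "fingers": 0.82}
    - {"dx": -4, "dy": 13, "dz": 13, "twist": 0, "fingers": 0.82}
    - {"dx": -4, "dy": 17, "dz": 15, "twist": 0, "fingers": 0.82}
    - {"dx": -4, "dy": 20, "dz": 15, "twist": 0, "fingers": 0.82}

```text
time_s: 14.35
position: [0.5083, -0.0036, 0.1834]
eef_rot: [2.067, 2.36, 0.006]
ft_force: [1.2, -0.0, 0.4]
opening: 0.184
grasp_force: 0.0
```

```bash
python3 see.py
python3 - <<'E'
from geo import *
a=grab_frame("scene")["frame"][225:365,180:340]; b=grab_frame("side")["frame"][240:380,265:425]
save("tray",np.hstack([cv2.resize(i,(400,350),interpolation=cv2.INTER_CUBIC) for i in(a,b)]))
E
```

```text
[ 0.50825607 -0.00363594  0.18338328] 0.5034332866675522 -0.06994556682375574
scene [274. 313.] board 0.646 -0.272 tray 0.635 -0.266
scene [267. 305.] board 0.622 -0.271 tray 0.611 -0.264
scene [246. 298.] board 0.578 -0.291 tray 0.565 -0.285
scene [234. 284.] board 0.532 -0.288 tray 0.519 -0.282
scene [252. 234.] board 0.446 -0.171 tray 0.43 -0.162
side [348. 323.] board 0.504 -0.293 tray 0.518 -0.282
side [278. 307.] board 0.437 -0.171 tray 0.449 -0.157
side [367. 307.] board 0.56 -0.293 tray 0.576 -0.282
side [273. 292.] board 0.457 -0.137 tray 0.47 -0.122
side [378. 287.] board 0.617 -0.276 tray 0.634 -0.264
```

View pics/tray.png

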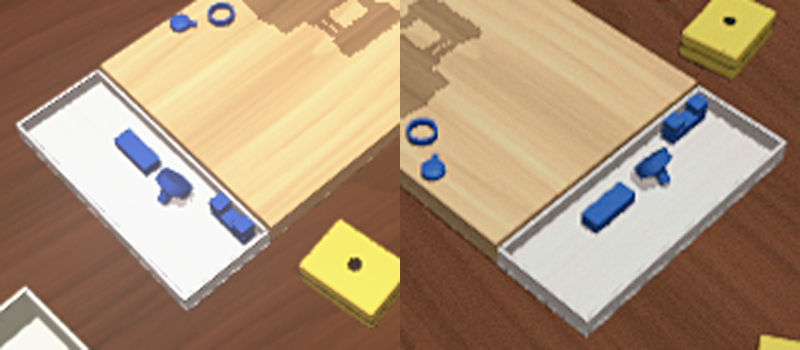

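The paired crop shows all three offcuts inside the tray: runner (137,152 in the left half), button (173,185) leaning on its neck, and staple (232,218) on edge against the inner wall, which is within the limit. The ring and pendant measure the same positions as before, and the arm is clear, so I'm handing in.

```bash
python3 -c "
from station import sign_off
print(sign_off())"
```

```text
the job is handed in; nothing more can be done
None
```

I swept the runner, button and staple into the catch tray and handed the job in at about 15 s; the ring and pendant had not moved, but no verdict came back, and the staple rests on edge against the tray's inner wall, inside the limit by only about 1 mm.

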